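# Put the dial probe away in its storage vial

### The job

Put the dial probe away for storage. First set the open vial upright and fully down in the round pocket of the stand and let go of it; then draw the probe out of its rest tube and push its stem down through the narrow opening of the vial until the probe's collar sits on the vial's mouth. Leave the vial in the stand with the probe upright in it, and leave everything else where it stands.

Things in the scene. Friction and masses are not known exactly. Their poses are not given: they have to be found in the camera images.
- vial_center (a point): Centre (42 mm above its underside) of the open vial: loose, amber glass, 84 mm tall, 80 to 150 g, body 34 mm in diameter up to 64 mm, then narrowing to a 24 mm neck; white insert in its mouth. z up. Starts upright on the table; it and the stoppered vial may stand in either of two places. Grip it across the body 40 to 58 mm above its underside.
- vial_mouth (a point): Centre of the open vial's opening, level with its flat 24 mm rim, on its axis 84 mm above its underside. The opening, in a white plastic insert, is round, 10 mm across and 14 mm long; below it the vial is 30 mm wide inside.
- follower (a joint): The cork disc inside the open vial, free to slide down but stiff: it takes about 3 N to push and stays where it is left. 0 m: its top lies 30 mm below the mouth; grows as it is pushed down, to at most 0.040. The probe's tip pushes it ahead to about 0.030 when the collar sits on the mouth.
- probe_grip (a point): Middle of the black grip of the dial probe, where to grip it; on the axis, 82 mm above the tip, 22 mm above the collar's underside. Loose, 106 mm tall, 50 to 85 g; black grip 20 mm in diameter, 36 mm tall; above it a dial cap 24 mm in diameter, 6 mm thick. z points from tip to dial. Starts upright in the rest tube, collar on the tube's top.
- probe_collar (a point): Centre of the underside of the probe's flat steel collar (22 mm in diameter, 4 mm thick, just under the grip), 60 mm above the tip.
- probe_tip (a point): Lower end of the probe's stem: steel, 6 mm in diameter, 60 mm long, tapered at the tip (3.6 mm across at the end, full width 8 mm up).
- rest_top (a point): Centre of the top of the fixed, dark steel rest tube in which the probe stands: tube 26 mm in diameter, bore 11 mm, top 68 mm above the table, on a round foot 64 mm in diameter, 6 mm thick.
- stand_hole0 (a point): Centre of the mouth of the pocket in the stand: a fixed aluminium block 90 x 90 x 24 mm on the table; the pocket is round, 37 mm in diameter with a 2 mm chamfer, 18 mm deep, so that a vial in it stands 6 mm above the table. Stand and rest tube may change places.
- closed_vial_center (a point): Centre, 42 mm above its underside, of the other vial: the same amber glass vial, but closed by a black stopper, 92 mm tall in all. Loose; to be left alone.
- tin: Closed round aluminium tin standing loose on the table, 57 mm in diameter, 38 mm tall, origin at the centre of its underside. To be left alone.
Not all that is in view belongs to the job. What is shaped like the part that bears stand_hole0 but blue or red is not meant.

How it is judged:
By the outcome, as a careful person would: the job done as asked, in the order asked, and still so for the second after the job is handed in, with the robot touching nothing.
It also fails if it takes over 64 s, if anything falls off the work surface, if the arm or the gripper's body presses on something with over 40 N, if the wrist force passes 120 N, or if a joint passes its speed limit or range.

### The arm

A 7-joint arm with a two-finger parallel gripper is mounted at the origin on a cart in front of the work surface, level with it; the furniture and walls round the work are solid. World frame = base frame: x ahead of the robot, y to its left, z up, the work surface at z = 0. Lengths are in m, angles in rad, forces in N, time in s.
With the tool pointing down it reaches from about 0.425 to 0.875 m from the base axis. Payload 4.7 kg.
Tool frame: the origin (TCP) lies at the very end of the fingers, on their centre line; the grasp point (between the pads) lies 19 mm behind it; z points along the fingers, y is the line along which they close (so a half turn about z gives the same grasp; the last joint's range is limited). The gripper opens to 87 mm and grips with 3 to 60 N. Pads are 19 mm wide; open, the fingers measure 117 mm over their backs; the gripper's body (75 mm by 190 mm) begins 51 mm behind the grasp point.
Start: joints at [1.312, 0.321, -0.07, 1.45, 0.023, 1.371, -0.057], TCP at [0.175, -0.626, 0.193] pointing down, gripper open.
Joint ranges: [-2.86, 2.86], [-0.3, 2.09], [-1.38, 1.24], [0.06, 2.45], [-1.56, 4.7], [0.09, 2.05], [-2.69, 2.69]. Speed limits (rad/s): [2.57, 2.57, 3.14, 3.14, 3.14, 3.14, 3.14].

### API

Orientations are given as a rotation vector (axis times angle).
In Python, from bench import ctrl, get_image, job gives the robot as it stands.
- The arm moves only by the shell command python3 -m crank 'ROWS' [FORCE]. ROWS is JSON, a list that holds one entry, the list of rows, each a list of 5 numbers: the shift along the tool's x, y, z in mm, then the turn about the tool's z in rad, then the closure, from -1 (fully open) to 1 (shut), so that 0 is half open. A call has 1 to 10 rows; each row shifts and turns the commanded pose from where the row before left it, along the tool's axes as they then stand; what a row does not reach is not made up. A row lasts 1/12 s, in which the tool goes at most 41.7 mm and 7.16 degrees, less where a joint would pass 70% of its speed; a pose out of reach is approached as far as the arm can. A call with a gripper value outside its range is refused whole. The fingers move at their own pace and stop on an object; FORCE is the grip in N (left out, the last holds). Time passes only in rows, so rows that do not move let the fingers close. It gives the time, the measured TCP pose, the force, the opening and the grip force at its end, in the units of the state.
- ctrl.get_state(): the state, without advancing time (a new reading comes with each control period).
- get_image(name): name is "scene" or "top"; returns a dict with "pixels" (420x560x3 uint8, red, green, blue), "fx", "fy", "cx", "cy" (pixels), "k1" (the pictures are not rectified: a ray, as slopes to the right and down, at radius r is drawn at 1 + k1 r^2 times it, then the intrinsics apply), "T" (4x4, takes a point from camera to world coordinates). Camera axes: x right, y down, z forward; pixel columns grow to the right and rows downward; lengths in m; the calibration is good to about 2 mm. A picture is of the moment at which its call begins. There is no depth.
- job.close_job(): hands the job in; it is judged then, once.
The state is a dict: "time": time; "joint_positions": joint angles; "qd": joint speeds; "joint_torque": joint torques, N m; "position": TCP position; "tool_rot": TCP orientation; "ft_force": force on the tool from outside, world axes, zero at the start; "torque": the same for the moment, N m; "grip_width": opening from 0.0 (shut) to 1.0 (fully open); "grip_force": force on a finger pad.
Only numpy, scipy, OpenCV 4.12 (cv2) and the standard library are available. Lean on these libraries where they do the work, as an engineer would, in place of code of your own. Each camera call takes 0.05 s, during which the arm holds its last target. There are 200 camera calls.

## Working session

There is one attempt and no reset: what is moved stays moved. The work goes in short steps, Python scripts to look and compute and a shell command to move; the robot and the scene stay as the last step left them, time stands still between calls to the robot, and variables do not carry over. Pictures are saved under pics/ and viewed, at most 10 in all, crops included, and the job is handed in when it is done.

```bash
mkdir -p pics; cat > h.py <<'E'
import numpy as np, cv2
from bench import ctrl, get_image, job
def snap(name, fn=None):
    d=get_image(name); 
    if fn: cv2.imwrite('pics/'+fn, cv2.cvtColor(np.array(d["pixels"]),cv2.COLOR_RGB2BGR))
    return d
def ray(d,u,v):
    xd=np.array([(u-d["cx"])/d["fx"],(v-d["cy"])/d["fy"]]); x=xd.copy()
    for _ in range(20): x=xd/(1+d["k1"]*(x@x))
    T=np.array(d["T"]); return T[:3,3], T[:3,:3]@np.array([x[0],x[1],1])
def onz(d,u,v,z):
    o,r=ray(d,u,v); return o+r*(z-o[2])/r[2]
def proj(d,p):
    T=np.array(d["T"]); c=T[:3,:3].T@(np.array(p)-T[:3,3]); x=c[:2]/c[2]; x=x*(1+d["k1"]*(x@x))
    return np.array([x[0]*d["fx"]+d["cx"],x[1]*d["fy"]+d["cy"]])
E
python3 - <<'E'
from h import *
for n in("scene","top"):
    d=snap(n,n+"0.png"); print(n,d["fx"],d["cx"],d["cy"],d["k1"],np.round(d["T"],3).tolist())
s=ctrl.get_state(); print(s)
E
```

```text
scene 409.187797991511 274.5063837003324 206.93197310110205 -0.07130116624124301 [[-0.81, -0.288, 0.511, 0.086], [-0.586, 0.421, -0.692, 0.708], [-0.016, -0.86, -0.51, 0.585], [0.0, 0.0, 0.0, 1.0]]
top 418.9670438325361 281.4851718378473 208.66183883439723 0.04058035014440574 [[-0.001, -0.996, 0.091, 0.472], [-1.0, 0.001, -0.009, 0.072], [0.009, -0.091, -0.996, 1.169], [0.0, 0.0, 0.0, 1.0]]
{'time': 0.1, 'joint_positions': array([ 1.31207107,  0.32177138, -0.07006335,  1.45154921,  0.02260909,
        1.37077401, -0.05694878]), 'qd': array([ 0.00190275, -0.00136696, -0.00043237, -0.00322207, -0.00033834,
       -0.00122726,  0.00026505]), 'joint_torque': array([-1.29988011e-04, -4.92571986e+01, -4.05998155e-01, -3.13397276e+01,
       -6.42851670e-02,  3.95404233e-02,  7.57602902e-05]), 'position': array([ 0.17493478, -0.62546051,  0.19165804]), 'tool_rot': array([-3.11075017e+00, -4.26934921e-01,  5.32060031e-04]), 'ft_force': array([-0.13164139,  0.29782914,  0.67083626]), 'torque': array([-0.02387625, -0.00252556,  0.03339039]), 'grip_force': 0.0, 'grip_width': 1.000133336581857}
```

View pics/scene0.png

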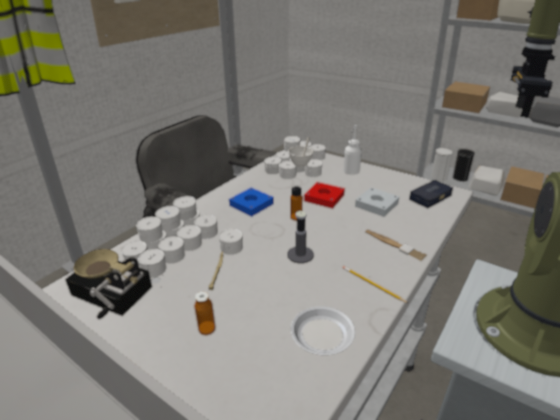

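View pics/top0.png

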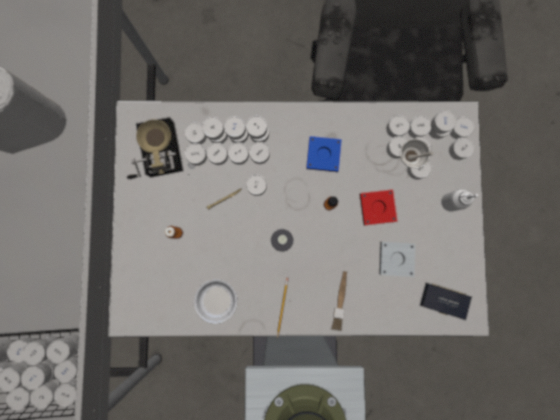

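Candidates in the pictures:
- **Open vial:** two amber vials. Scene (205,313) / top (170,232) has a white mouth. Scene (296,204) / top (332,203) has a black stopper. I choose the white-mouthed one.
- **Stand:** blue top (324,154), red top (379,207) and aluminium top (398,259). I choose the aluminium one.
- **Probe:** in the dark tube at top (282,240).

Next are close crops to check these, then measurements.

```bash
python3 - <<'E'
from h import *
t=snap("top");s=snap("scene")
T=cv2.cvtColor(t["pixels"],cv2.COLOR_RGB2BGR);S=cv2.cvtColor(s["pixels"],cv2.COLOR_RGB2BGR)
def c(I,u,v,r=32): return cv2.resize(I[v-r:v+r,u-r:u+r],(256,256),interpolation=cv2.INTER_CUBIC)
cv2.imwrite('pics/crop1.png',np.vstack([np.hstack([c(T,172,232),c(T,282,240),c(T,398,260)]),np.hstack([c(S,205,313),c(S,301,237),c(S,377,200)])]))
for n,u,v,z in(("vial",166,232,.084),("rest foot",282,240,.006),("stand",398,259,.024),("closed",334,202,.092),("tin",256,185,.038)): print(n,onz(t,u,v,z).round(4))
for n,u,v,z in(("vial",202,297,.084),("rest foot",301,255,.006),("stand",377,199,.024),("closed",296,190,.092),("dial",301,217,.114)): print(n,onz(s,u,v,z).round(4))
E
```

```text
vial [0.5106 0.3594 0.084 ]
rest foot [0.4907 0.0602 0.006 ]
stand [ 0.4389 -0.254   0.024 ]
closed [ 0.5872 -0.0736  0.092 ]
tin [0.6396 0.1311 0.038 ]
vial [0.5106 0.3523 0.084 ]
rest foot [0.4871 0.0636 0.006 ]
stand [ 0.4383 -0.2492  0.024 ]
closed [ 0.5839 -0.0609  0.092 ]
dial [0.4851 0.0703 0.114 ]
```

View pics/crop1.png

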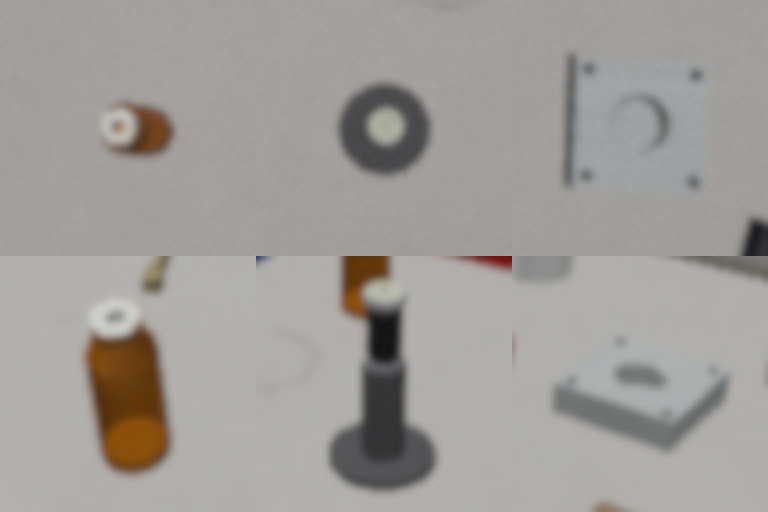

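The crops confirm the choices: the white-rimmed open vial (top (169.5,231.8), scene (202,296)), the probe in its tube (dial at top (282.5,239.5)) and the aluminium stand (pocket at top (398,259)). Now sub-pixel centroids.

```bash
cat >> h.py <<'E'
def tri(a,ua,b,ub):
    A=[];y=[];P=[]
    for d,u in((a,ua),(b,ub)):
        o,r=ray(d,*u); r=r/np.linalg.norm(r); M=np.eye(3)-np.outer(r,r); A.append(M);y.append(M@o);P.append((o,r))
    A=np.vstack(A);y=np.hstack(y); p=np.linalg.lstsq(A,y,rcond=None)[0]
    return p, np.linalg.norm(A@p-y)
def bright(d,u,v,r,kind):
    # blob centroid near (u,v): 'w' = brighter than table, 'd' = darker
    I=d["pixels"].astype(float); g=I.mean(2); u,v=int(u),int(v); w=g[v-r:v+r+1,u-r:u+r+1]
    bg=np.median(g[v-25:v+25,u-25:u+25])
    return w,bg
def blob(d,u,v,r,f):
    I=d["pixels"].astype(float);u,v=int(round(u)),int(round(v)); m=f(I[v-r:v+r+1,u-r:u+r+1]).astype(np.uint8)
    n,l,s,c=cv2.connectedComponentsWithStats(m)
    k=1+np.argmax(s[1:,4]); return c[k]+[u-r,v-r], s[k,4], s[k,:4]+[u-r,v-r,0,0]
E
sed -i '/^def bright/,/return w,bg/d' h.py
python3 - <<'E'
from h import *
t=snap("top");s=snap("scene")
tb=t["pixels"][200:210,200:210].mean((0,1)); print("table",tb, s["pixels"][270:280,240:250].mean((0,1)), t["pixels"][239,282],s["pixels"][213,300],t["pixels"][230,168],s["pixels"][293,202],t["pixels"][250,390])
dark=lambda I:I.mean(2)<110
lite=lambda I:(I.mean(2)>120)
print("foot+tube top",blob(t,282,240,18,dark), onz(t,*blob(t,282,240,18,lambda I:I.mean(2)<125)[0],.006))
for n,ut,us,rt,rs in(("dial",(282,239),(301,213),7,7),):
    a=blob(t,*ut,rt,lite);b=blob(s,*us,rs,lambda I:I.mean(2)>140);print(n,a,b,tri(t,a[0],s,b[0]),onz(t,*a[0],.114),onz(s,*b[0],.114))
a=blob(t,169,231,8,lambda I:I.min(2)>185);b=blob(s,202,296,9,lambda I:I.min(2)>185);print("mouth",a,b,tri(t,a[0],s,b[0]))
for z,w in((.084,"mouth"),):print(onz(t,169.5,231.8,z),onz(s,202,296.2,z),tri(t,(169.5,231.8),s,(202,296.2)))
print("stand",onz(t,398.2,259.3,.024),onz(s,377.5,198.5,.024),tri(t,(398.2,259.3),s,(377.5,198.5)))
E
python3 -m crank '[[[0,0,-20,0,-1],[0,0,-20,0,-1],[0,0,-10,0,-1]]]'
```

```text
table [159.86 155.4  149.68] [178.91 176.62 172.94] [169 169 154] [178 179 165] [166 161 154] [198 199 195] [161 165 166]
foot+tube top (array([281.50961538, 239.99358974]), np.int32(312), array([271, 229,  22,  22])) [0.49043663 0.06137878 0.006     ]
dial (array([282., 239.]), np.int32(69), array([278, 235,   9,   9])) (array([303.78571429, 212.5625    ]), np.int32(112), array([296, 206,  13,  15])) (array([0.48862371, 0.0596588 , 0.11882546]), np.float64(0.004522719982612228)) [0.49144688 0.06127041 0.114     ] [0.4900011  0.05132706 0.114     ]
time: 0.55
position: [0.1753, -0.6268, 0.245]
tool_rot: [3.11, 0.427, 0.001]
ft_force: [-0.3, -0.2, 1.5]
grip_width: 1.002
grip_force: 0.0Traceback (most recent call last):
  File "<stdin>", line 9, in <module>
  File "h.py", line 25, in blob
    k=1+np.argmax(s[1:,4]); return c[k]+[u-r,v-r], s[k,4], s[k,:4]+[u-r,v-r,0,0]
        ~~~~~~~~~^^^^^^^^^
    return _wrapfunc(a, 'argmax', axis=axis, out=out, **kwds)
    return bound(*args, **kwds)
ValueError: attempt to get argmax of an empty sequence
```

```bash
python3 -m crank '[[[0,0,-5,0.1,-1],[0,0,-5,0.1,-1],[0,0,-5,0.074,-1],[29,-29,0,0,-1],[29,-29,0,0,-1],[29,-29,0,0,-1],[29,-29,0,0,-1],[29,-29,0,0,-1],[29,-29,0,0,-1],[29,-29,0,0,-1]]]'
python3 - <<'E'
from h import *
t=snap("top");s=snap("scene")
for z,w in((.084,"mouth"),):print(onz(t,169.5,231.8,z),onz(s,202,296.2,z),tri(t,(169.5,231.8),s,(202,296.2)))
print("stand",onz(t,398.2,259.3,.024),onz(s,377.5,198.5,.024),tri(t,(398.2,259.3),s,(377.5,198.5)))
print("dial",tri(t,(282.3,239.3),s,(300.75,213.75)))
E
```

```text
time: 1.38
position: [0.3794, -0.4216, 0.2577]
tool_rot: [3.141, -0.002, 0.0]
ft_force: [-0.2, -0.8, -0.1]
grip_width: 1.005
grip_force: 0.0
[0.51107106 0.35047081 0.084     ] [0.5120934 0.3507927 0.084    ] (array([0.51143017, 0.3507351 , 0.08425839]), np.float64(0.0006870890696103787))
stand [ 0.43810468 -0.2545091   0.024     ] [ 0.43825476 -0.2526347   0.024     ] (array([ 0.43848792, -0.25457411,  0.02304277]), np.float64(0.0006447238116155048))
dial (array([0.4911649 , 0.06083851, 0.115339  ]), np.float64(0.0008216096138941186))
```

```bash
python3 -m crank '[[[34,-22,0,0,-1],[34,-22,0,0,-1],[4,-40,0,0,-1],[4,-40,0,0,-1],[4,-40,0,0,-1],[4,-40,0,0,-1],[4,-40,0,0,-1],[4,-40,0,0,-1],[4,-40,0,0,-1],[4,-40,0,0,-1]]]'
python3 -m crank '[[[4,-40,0,0,-1],[4,-40,0,0,-1],[4,-40,0,0,-1],[4,-40,0,0,-1],[4,-40,0,0,-1],[4,-40,0,0,-1],[4,-40,0,0,-1],[4,-40,0,0,-1],[0,-40,0,0,-1],[0,-40,0,0,-1]]]'
```

```text
time: 2.32
position: [0.4786, -0.0577, 0.2577]
tool_rot: [3.141, -0.002, 0.001]
ft_force: [1.5, -0.7, -0.4]
grip_width: 1.004
grip_force: 0.0
time: 3.15
position: [0.5117, 0.3419, 0.2573]
tool_rot: [3.141, -0.004, 0.0]
ft_force: [1.6, -0.2, 0.3]
grip_width: 1.002
grip_force: 0.0
```

```bash
python3 -m crank '[[[0,0,40,0,-1],[0,0,40,0,-1],[0,0,30,0,-1],[0,0,30,0,-1],[0,0,0,0,-1],[0,0,0,0,-1]]]'
python3 -c "
from h import *
T=cv2.cvtColor(snap('top')['pixels'],cv2.COLOR_RGB2BGR);S=cv2.cvtColor(snap('scene')['pixels'],cv2.COLOR_RGB2BGR)
c=lambda I,u,v:cv2.resize(I[v-50:v+50,u-50:u+50],(400,400))
cv2.imwrite('pics/c2.png',np.hstack([c(T,170,232),c(S,205,300)]))"
```

```text
time: 3.65
position: [0.5106, 0.3396, 0.1165]
tool_rot: [3.14, -0.002, -0.005]
ft_force: [0.3, 0.9, -0.2]
grip_width: 0.998
grip_force: 0.0
```

View pics/c2.png

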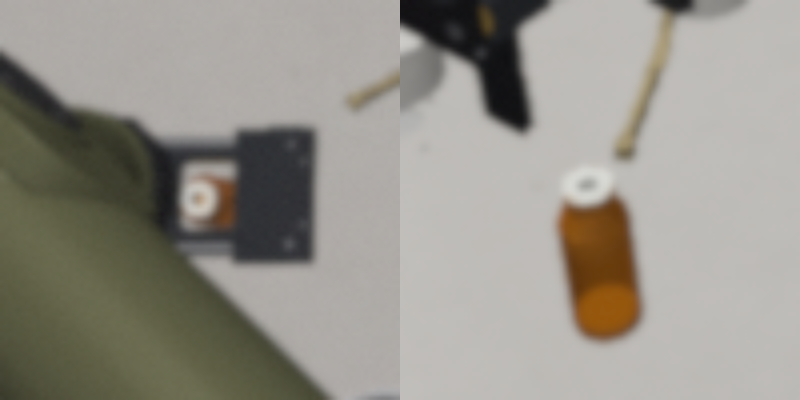

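```bash
python3 -c "
from h import *
d=snap('scene')
p=ctrl.get_state()['position'];print(p)
for dy in(-.05,0,.05):print(proj(d,p+[0,dy,0]),proj(snap('top'),p+[0,dy,0]))
print(proj(d,[.511,.3505,.084]))
cv2.imwrite('pics/s3.png',cv2.cvtColor(d['pixels'],cv2.COLOR_RGB2BGR))"
```

```text
[0.51265343 0.34171317 0.12027126]
[222.4316489  262.85325918] [189.52082523 230.59485058]
[203.14060647 277.59550889] [169.29979449 230.63770717]
[182.0061262  293.73675315] [148.99924773 230.68473291]
[202.55997508 296.35424096]
```

View pics/s3.png

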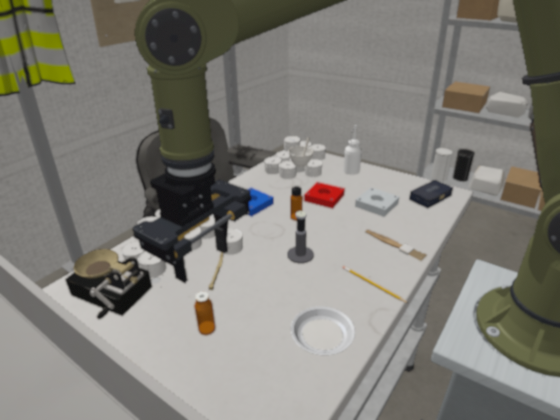

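```bash
python3 -c "
from h import *
d=snap('scene')
for z in(.12,.13,.14,.15,.16):print(z,[proj(d,[x,.341+y,z]).round(1) for x,y in((.511,-.05),(.511,.05),(.535,.05))])
I=cv2.cvtColor(d['pixels'],cv2.COLOR_RGB2BGR)[215:325,130:290];cv2.imwrite('pics/c4.png',cv2.resize(I,None,fx=5,fy=5,interpolation=cv2.INTER_CUBIC))"
```

```text
0.12 [array([223.4, 263.1]), array([183., 294.]), array([173.2, 288.3])]
0.13 [array([222.9, 258.7]), array([182.2, 289.5]), array([172.3, 283.8])]
0.14 [array([222.5, 254.3]), array([181.4, 284.9]), array([171.4, 279.3])]
0.15 [array([222. , 249.8]), array([180.5, 280.2]), array([170.5, 274.6])]
0.16 [array([221.5, 245.3]), array([179.7, 275.4]), array([169.6, 269.9])]
```

View pics/c4.png

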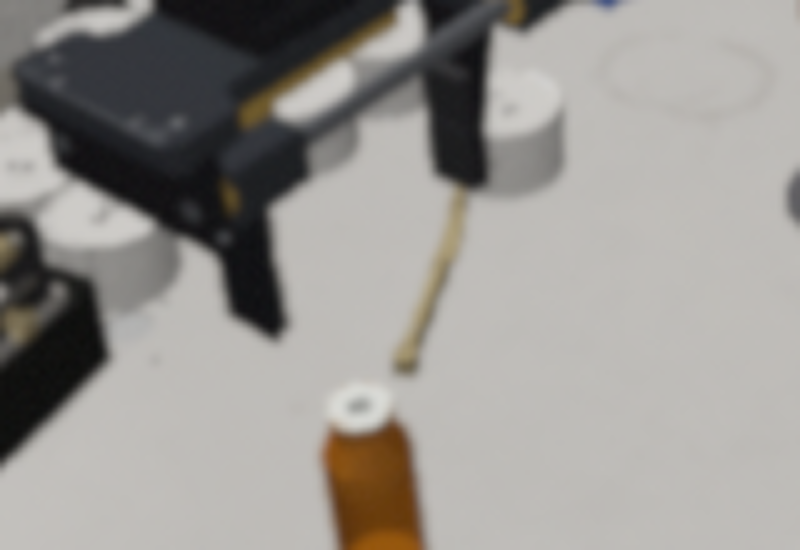

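The scene view puts the fingertips ((181,280) and (222,252)) about 28 mm higher than the reported TCP. I'll centre in y, go lower and compare again.

```bash
python3 -m crank '[[[0,-9,20,0,-1],[0,0,20,0,-1],[0,0,15,0,-1],[0,0,0,0,-1],[0,0,0,0,-1],[0,0,0,0,-1]]]'
python3 -c "
from h import *
d=snap('scene')
p=ctrl.get_state()['position'];print(p)
for dz in(0,.01,.02,.03):print(dz,[proj(d,p+[0,y,dz]).round(1) for y in(-.05,.05)])
I=cv2.cvtColor(d['pixels'],cv2.COLOR_RGB2BGR)[215:345,130:290];cv2.imwrite('pics/c5.png',cv2.resize(I,None,fx=4.6,fy=4.6,interpolation=cv2.INTER_CUBIC))"
```

```text
time: 4.5
position: [0.5119, 0.3499, 0.0636]
tool_rot: [-3.141, 0.002, -0.002]
ft_force: [0.2, -1.0, -0.0]
grip_width: 1.005
grip_force: 0.0
[0.51208448 0.35009047 0.06394673]
0 [array([222.2, 288.9]), array([183.2, 321.1])]
0.01 [array([221.7, 284.8]), array([182.4, 316.9])]
0.02 [array([221.3, 280.7]), array([181.5, 312.7])]
0.03 [array([220.8, 276.6]), array([180.7, 308.4])]
```

View pics/c5.png

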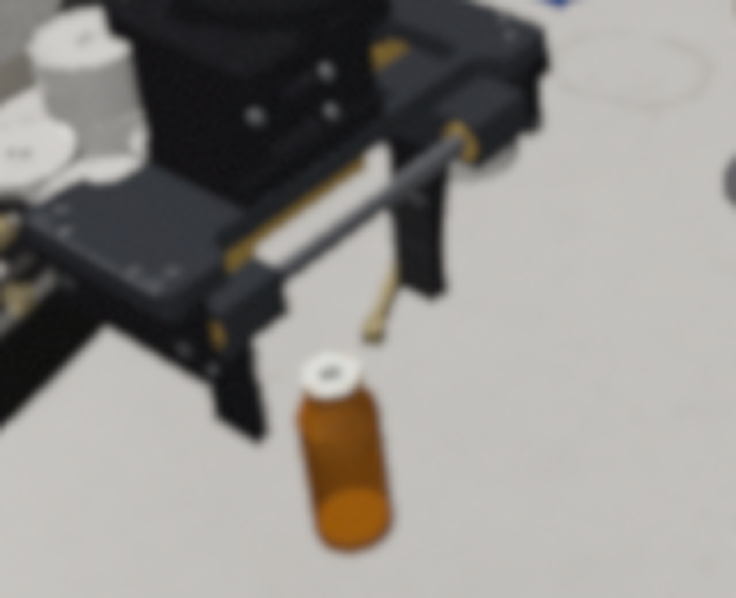

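The picture shows the tips at (222,279) and (183,310), again about 26 mm above the reported z. In the top view the gripper's x and y match the vial, so the difference is in height. I'll lower it and measure the tips by dark pixels instead of viewing.

```bash
cat >> h.py <<'E'
def tips(d,half=.05):
    """lowest dark pixel below each finger, and z of tip assuming x,y of the reported TCP"""
    p=ctrl.get_state()['position'];g=d['pixels'].astype(float).max(2);out=[]
    for y in(-half,half):
        best=None
        u,v=proj(d,p+[0,y,.02]);u=int(round(u));v=int(v)
        m=(g[v-40:v+60,u-4:u+5]<75); r=np.where(m.any(1))[0]
        k=v-40+r.max(); c=u-4+np.where(m[r.max()])[0].mean()
        zs=np.linspace(-.02,.2,441); e=[abs(proj(d,[p[0],p[1]+y,z])[1]-k) for z in zs]
        out.append((c,k,zs[np.argmin(e)]))
    return p,out
E
python3 -c "
from h import *
print(tips(snap('scene')))"
python3 -m crank '[[[0,0,15,0,-1],[0,0,15,0,-1],[0,0,0,0,-1],[0,0,0,0,-1],[0,0,0,0,-1]]]'
python3 -c "
from h import *
print(tips(snap('scene')))"
```

```text
(array([0.51206334, 0.35012643, 0.06398453]), [(np.float64(223.0), np.int64(278), np.float64(0.0905)), (np.float64(184.5), np.int64(309), np.float64(0.0925))])
time: 5.02
position: [0.511, 0.3496, 0.0322]
tool_rot: [3.141, -0.002, -0.001]
ft_force: [-0.2, 0.8, -0.2]
grip_width: 1.001
grip_force: 0.0
(array([0.5112847 , 0.3498149 , 0.03267483]), [(np.float64(225.0), np.int64(291), np.float64(0.059)), (np.float64(188.0), np.int64(323), np.float64(0.0595))])
```

```bash
python3 -m crank '[[[0,0,15,0,-1],[0,0,14,0,-1],[0,0,0,0,-1],[0,0,0,0,-1],[0,0,0,0,-1]]]'
python3 -c "
from h import *
d=snap('scene');print(tips(d))
T=cv2.cvtColor(snap('top')['pixels'],cv2.COLOR_RGB2BGR);S=cv2.cvtColor(d['pixels'],cv2.COLOR_RGB2BGR)
c=lambda I,u,v:cv2.resize(I[v-50:v+50,u-50:u+50],(400,400))
cv2.imwrite('pics/c6.png',np.hstack([c(T,170,232),c(S,205,300)]))"
```

```text
time: 5.48
position: [0.5111, 0.3497, 0.0033]
tool_rot: [3.141, -0.002, -0.001]
ft_force: [-0.5, -0.1, 0.8]
grip_width: 1.0
grip_force: 0.0
(array([0.51131559, 0.3499141 , 0.00376635]), [(np.float64(226.0), np.int64(302), np.float64(0.030500000000000003)), (np.float64(190.0), np.int64(334), np.float64(0.032))])
```

View pics/c6.png

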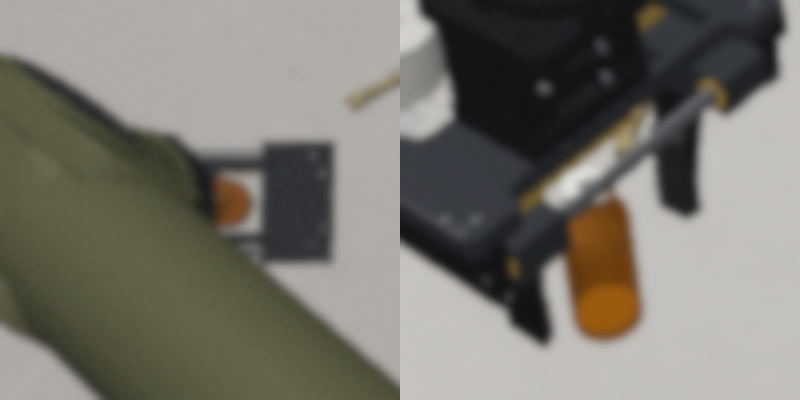

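The vial's amber body stands between the two fingers (right panel (605,270)), with the tips about 30 mm above the table. Close.

```bash
python3 -m crank '[[[0,0,0,0,1],[0,0,0,0,1],[0,0,0,0,1],[0,0,0,0,1],[0,0,0,0,1],[0,0,0,0,1],[0,0,0,0,1],[0,0,0,0,1]]]' 15
python3 -m crank '[[[0,0,-10,0,1],[0,0,-20,0,1],[0,0,-30,0,1],[0,0,-40,0,1],[0,0,-40,0,1],[0,0,-20,0,1],[0,0,0,0,1],[0,0,0,0,1]]]'
```

```text
time: 6.25
position: [0.5113, 0.3496, 0.0036]
tool_rot: [3.142, -0.002, -0.0]
ft_force: [0.3, -0.2, 0.0]
grip_width: 0.476
grip_force: 0.0
time: 6.92
position: [0.5118, 0.3502, 0.1655]
tool_rot: [-3.14, 0.002, -0.004]
ft_force: [0.7, -0.2, -1.7]
grip_width: 0.396
grip_force: 15.0
```

```bash
cat >> h.py <<'E'
def amber(d,box):
    I=d['pixels'].astype(int);u0,v0,u1,v1=box;I=I[v0:v1,u0:u1]
    m=((I[...,0]-I[...,2]>55)&(I[...,0]>1.5*I[...,1])).astype(np.uint8)
    n,l,s,c=cv2.connectedComponentsWithStats(m);k=1+np.argmax(s[1:,4]);m=l==k
    y,x=np.where(m);return s[k]+[u0,v0,0,0,0],(x.mean()+u0,y.max()+v0, x[y>y.max()-3].mean()+u0)
E
python3 -c "
from h import *
d=snap('scene');print(amber(d,(140,160,260,340)))
for zb in(.13,.14,.15,.16,.17):
  a=np.linspace(0,6.28,60);q=np.array([proj(d,[.5115+.017*np.cos(t),.350+.017*np.sin(t),zb]) for t in a]);print(zb,q[:,1].max(),q[:,0].min(),q[:,0].max())
I=cv2.cvtColor(d['pixels'],cv2.COLOR_RGB2BGR)[160:310,120:280];cv2.imwrite('pics/c7.png',cv2.resize(I,None,fx=4,fy=4,interpolation=cv2.INTER_CUBIC))"
```

```text
(array([186, 226,  19,  43, 550]), (np.float64(195.86909090909091), np.int64(268), np.float64(194.75)))
0.13 282.6851658595634 189.61688804275894 209.5745101880485
0.14 278.10425438021497 188.8747990307802 208.98833581329728
0.15 273.450243006998 188.1229474258049 208.39444733007525
0.16 268.7216479576056 187.3611856041818 207.79272703936346
0.17 263.9169543352719 186.58936499748353 207.18305637693393
```

View pics/c7.png

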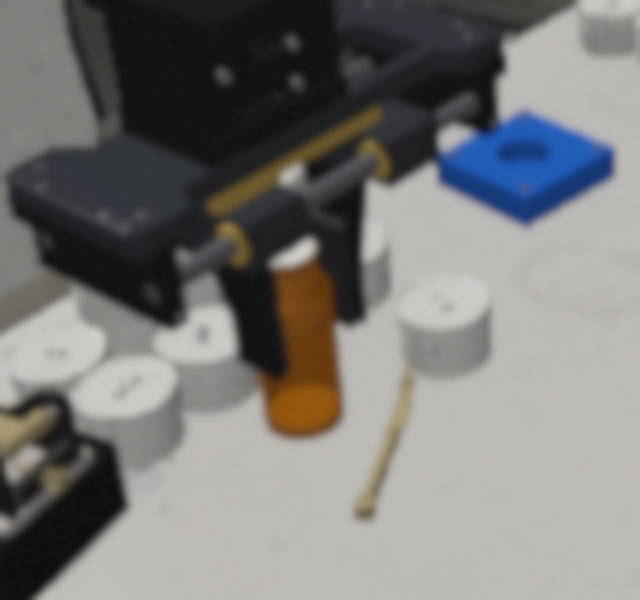

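The vial hangs upright in the grip, its base at (195,268), which gives z≈0.160 as expected. Carry it to the stand.

```bash
python3 -m crank '[[[-2,20,0,0,1],[-5,36,0,0,1],[-5,40,0,0,1],[-5,40,0,0,1],[-5,40,0,0,1],[-5,40,0,0,1],[-5,40,0,0,1],[-5,40,0,0,1],[-5,40,0,0,1],[-5,40,0,0,1]]]'
python3 -m crank '[[[-5,40,0,0,1],[-5,40,0,0,1],[-5,40,0,0,1],[-5,40,0,0,1],[-5,36,0,0,1],[-3,20,0,0,1],[-2,12,0,0,1],[0,0,0,0,1],[0,0,0,0,1],[0,0,0,0,1]]]'
python3 - <<'E'
from h import *
t=snap('top');s=snap('scene');p=ctrl.get_state()['position'];print(p)
print(amber(s,(320,60,450,240)))
try: print(amber(t,(350,200,470,310)))
except Exception as e: print(e)
print(proj(s,p+[0,0,.027]),[proj(s,[p[0],p[1],p[2]-.0055]).round(1)],proj(t,[p[0],p[1],.16]))
cv2.imwrite('pics/c8.png',np.hstack([cv2.resize(cv2.cvtColor(s['pixels'],cv2.COLOR_RGB2BGR)[70:230,310:460],None,fx=2.6,fy=2.6),cv2.resize(cv2.cvtColor(t['pixels'],cv2.COLOR_RGB2BGR)[190:350,320:470],None,fx=2.6,fy=2.6)]))
E
```

```text
time: 7.8
position: [0.4617, -0.0285, 0.1621]
tool_rot: [-3.142, 0.003, 0.004]
ft_force: [0.5, 0.1, -0.7]
grip_width: 0.39
grip_force: 15.0
time: 8.63
position: [0.434, -0.2518, 0.1631]
tool_rot: [-3.14, -0.003, 0.001]
ft_force: [-0.2, -0.5, -1.6]
grip_width: 0.392
grip_force: 15.0
[ 0.43418565 -0.25212124  0.16355944]
(array([320, 183,  24,  25, 443]), (np.float64(329.7629796839729), np.int64(207), np.float64(329.0952380952381)))
(array([361, 200,  36,  25, 793]), (np.float64(378.4754098360656), np.int64(224), np.float64(374.1666666666667)))
[385.95906725 142.59234909] [array([384.5, 154.3])] [413.60739375 262.67430226]
```

```bash
cat >> h.py <<'E'
def amber(d,box):
    u0,v0,u1,v1=box;I=d['pixels'][v0:v1,u0:u1];H=cv2.cvtColor(I,cv2.COLOR_RGB2HSV)
    m=cv2.inRange(H,(7,140,50),(22,255,255))
    n,l,s,c=cv2.connectedComponentsWithStats(m);k=1+np.argmax(s[1:,4]);m=l==k
    y,x=np.where(m);w=y>y.max()-16
    rows=[(r+v0,x[y==r].min()+u0,x[y==r].max()+u0) for r in range(y.min(),y.max()+1,3)]
    return s[k]+[u0,v0,0,0,0],rows
def sil(d,x,y,zb,h,r=.017):
    a=np.linspace(0,6.28,60);q=np.array([proj(d,[x+r*np.cos(t),y+r*np.sin(t),zb+z]) for t in a for z in(0,h)])
    return q.min(0).round(1),q.max(0).round(1)
E
python3 - <<'E'
from h import *
s=snap('scene');p=ctrl.get_state()['position'];print(p)
print(amber(s,(360,90,420,190)))
print(sil(s,p[0],p[1],p[2]-.0055,.03))
t=snap('top')
try: print(amber(t,(390,230,470,290)))
except Exception as e: print(e)
E
```

```text
[ 0.43415861 -0.2524799   0.1637095 ]
(array([378, 127,  16,  30, 210]), [(127, np.int64(391), np.int64(391)), (130, np.int64(389), np.int64(392)), (133, np.int64(389), np.int64(393)), (136, np.int64(389), np.int64(393)), (139, np.int64(388), np.int64(391)), (142, np.int64(388), np.int64(390)), (145, np.int64(380), np.int64(390)), (148, np.int64(379), np.int64(389)), (151, np.int64(379), np.int64(389)), (154, np.int64(378), np.int64(388))])
(array([377.9, 141. ]), array([392.7, 156.8]))
attempt to get argmax of an empty sequence
```

View pics/c8.png

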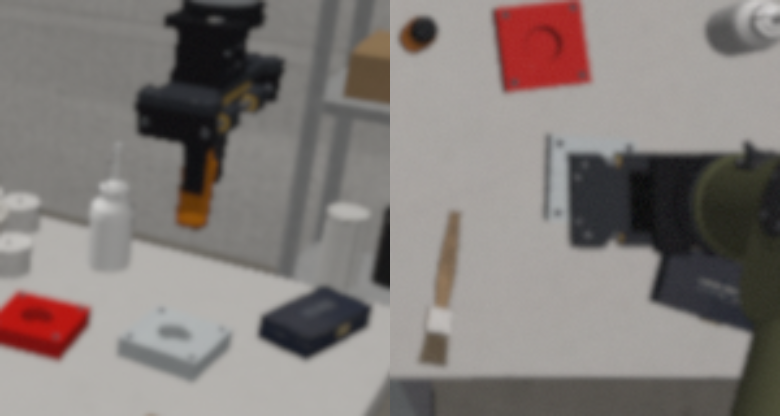

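The vial is above the aluminium stand: the left panel shows it at (195,200) over the pocket at (175,332). Go down to about 12 mm above the block and compare there.

```bash
python3 -m crank '[[[4,2,20,0,1],[0,0,35,0,1],[0,0,35,0,1],[0,0,20,0,1],[0,0,12,0,1],[0,0,0,0,1],[0,0,0,0,1],[0,0,0,0,1]]]'
cat >> h.py <<'E'
def satedges(d,u0,u1,rows,th=110):
    H=cv2.cvtColor(d['pixels'],cv2.COLOR_RGB2HSV)[...,1].astype(float);o=[]
    for v in rows:
        x=H[v,u0:u1];i=np.where(x>th)[0]
        if len(i)<3: o.append((v,None));continue
        a,b=i[0],i[-1]
        f=lambda p,q:p+(th-x[p])/(x[q]-x[p])
        o.append((v,round(u0+f(a-1,a),2),round(u0+f(b,b+1),2)))
    return o
E
python3 - <<'E'
from h import *
s=snap('scene');p=ctrl.get_state()['position'];print(p)
R=range(165,204,2)
for r in satedges(s,362,400,R): print(r)
zb=p[2]-.0055
for z in(0,.01,.02): 
  a=np.linspace(0,6.28,90);q=np.array([proj(s,[p[0]+.017*np.cos(t),p[1]+.017*np.sin(t),zb+z]) for t in a]);print(z,q[:,0].min(),q[:,0].max(),q[:,1].mean(),q[:,1].max())
E
```

```text
time: 9.5
position: [0.4391, -0.2569, 0.0434]
tool_rot: [3.14, -0.001, 0.004]
ft_force: [0.0, -0.5, -0.8]
grip_width: 0.393
grip_force: 15.0
[ 0.43913805 -0.2570545   0.04356601]
(165, None)
(167, None)
(169, None)
(171, None)
(173, np.float64(382.07), np.float64(386.86))
(175, np.float64(381.22), np.float64(386.98))
(177, np.float64(381.31), np.float64(386.59))
(179, np.float64(380.91), np.float64(385.58))
(181, np.float64(380.57), np.float64(384.5))
(183, np.float64(374.67), np.float64(383.96))
(185, np.float64(373.54), np.float64(383.7))
(187, np.float64(373.18), np.float64(383.48))
(189, np.float64(372.68), np.float64(383.1))
(191, np.float64(372.42), np.float64(382.74))
(193, np.float64(372.38), np.float64(382.54))
(195, np.float64(373.39), np.float64(381.77))
(197, None)
(199, None)
(201, None)
(203, None)
0 372.1871472361406 384.67070202226563 193.34003014261938 196.33558624058685
0.01 372.56418716069703 385.10529612849314 190.15855976493216 193.12573725145705
0.02 372.94371951253925 385.54278757500595 186.94872583773298 189.88681840200354
```

```bash
python3 - <<'E'
from h import *
s=snap('scene')
d=dict(s);d['pixels']=cv2.cvtColor(cv2.imread('pics/scene0.png'),cv2.COLOR_BGR2RGB)
for r in satedges(d,185,225,range(312,334,3)): print(r)
for z in(0,.01,.02): 
  a=np.linspace(0,6.28,90);q=np.array([proj(s,[.5115+.017*np.cos(t),.3505+.017*np.sin(t),z]) for t in a]);print(z,q[:,0].min(),q[:,0].max(),q[:,1].mean(),q[:,1].max())
# closed vial stopper from top+scene
d['pixels']=s['pixels']
for r in satedges(s,280,312,range(204,222,2)): print(r)
for z in(0,.01):
  a=np.linspace(0,6.28,90);q=np.array([proj(s,[.5865+.017*np.cos(t),-.072+.017*np.sin(t),z]) for t in a]);print(z,q[:,0].min(),q[:,0].max(),q[:,1].mean(),q[:,1].max())
E
```

```text
(312, np.float64(195.67), np.float64(212.21))
(315, np.float64(196.39), np.float64(212.59))
(318, np.float64(196.79), np.float64(213.0))
(321, np.float64(197.43), np.float64(213.45))
(324, np.float64(197.8), np.float64(213.97))
(327, np.float64(198.26), np.float64(214.26))
(330, np.float64(198.82), np.float64(213.29))
(333, np.float64(201.13), np.float64(209.74))
0 198.22900705574455 216.37665137477146 329.41714305547436 336.382091540735
0.01 197.6002085284083 215.87854596084003 325.68201622888154 332.62966496546096
0.02 196.96343734084894 215.37410873214787 321.89196273198775 328.8207508932729
(204, np.float64(290.67), np.float64(301.23))
(206, np.float64(290.7), np.float64(301.23))
(208, np.float64(290.69), np.float64(301.23))
(210, np.float64(290.67), np.float64(297.81))
(212, np.float64(290.66), np.float64(294.99))
(214, np.float64(290.52), np.float64(294.69))
(216, np.float64(290.45), np.float64(295.17))
(218, np.float64(291.4), np.float64(296.25))
(220, None)
0 290.7402962487056 303.46345388356514 218.41780118680893 221.85827068698896
0.01 290.7562599118033 303.53938517702414 215.24065973588347 218.65442009617993
```

```bash
python3 -m crank '[[[-1,-3,4,0,1],[0,0,5,0,1],[0,0,4,0,1],[0,0,2,0,1],[0,0,2,0,1],[0,0,0,0,1],[0,0,0,0,1]]]'
python3 -c "
from h import *
s=ctrl.get_state();print(s['position'],s['ft_force'])"
```

```text
time: 10.18
position: [0.4363, -0.2539, 0.0243]
tool_rot: [3.141, -0.002, -0.0]
ft_force: [0.6, -4.2, -2.9]
grip_width: 0.392
grip_force: 15.0
[ 0.43631406 -0.25385342  0.02434556] [ 0.64242341 -4.23810586 -2.87723233]
```

```bash
python3 -m crank '[[[1,1,0,0,1],[0,0,2,0,1],[0,0,0,0,1],[0,0,0,0,1]]]'
python3 -m crank '[[[0,0,3,0,1],[0,0,0,0,1],[0,0,0,0,1]]]'
```

```text
time: 10.52
position: [0.4375, -0.2541, 0.0225]
tool_rot: [-3.141, 0.002, 0.0]
ft_force: [0.4, -1.8, -0.8]
grip_width: 0.388
grip_force: 15.0
time: 10.77
position: [0.4375, -0.2541, 0.0194]
tool_rot: [-3.141, 0.002, 0.0]
ft_force: [1.1, -1.5, -2.1]
grip_width: 0.391
grip_force: 15.0
```

Going in freely. Continue to the floor (expected at a reading of about 0.0115).

```bash
python3 -m crank '[[[0,0,3,0,1],[0,0,2,0,1],[0,0,1,0,1],[0,0,0,0,1],[0,0,0,0,1]]]'
python3 -m crank '[[[0,0,1,0,1],[0,0,1,0,1],[0,0,0,0,1],[0,0,0,0,1]]]'
```

```text
time: 11.18
position: [0.4389, -0.2535, 0.0159]
tool_rot: [3.142, -0.0, 0.002]
ft_force: [-3.9, 3.4, 15.2]
grip_width: 0.389
grip_force: 15.0
time: 11.52
position: [0.4394, -0.2535, 0.0147]
tool_rot: [3.141, -0.0, 0.003]
ft_force: [-4.8, 4.0, 21.3]
grip_width: 0.391
grip_force: 15.0
```

```bash
python3 -m crank '[[[0,0,-2,0,1],[0,0,0,0,0],[0,0,0,0,-0.2],[0,0,0,0,-0.4],[0,0,0,0,-0.6],[0,0,0,0,-0.8],[0,0,0,0,-1],[0,0,0,0,-1],[0,0,0,0,-1],[0,0,0,0,-1]]]'
python3 -m crank '[[[0,0,-20,0,-1],[0,0,-40,0,-1],[0,0,-40,0,-1],[0,0,-40,0,-1],[0,0,-40,0,-1],[0,-40,-30,0,-1],[0,-40,0,0,-1],[5,-40,0,0,-1],[10,-40,0,0,-1],[10,-40,0,0,-1]]]'
python3 - <<'E'
from h import *
for n,b in(("top",(380,240,420,280)),("scene",(355,150,400,200))):
    d=snap(n);u0,v0,u1,v1=b;H=cv2.cvtColor(d['pixels'],cv2.COLOR_RGB2HSV)[v0:v1,u0:u1]
    m=((H[...,1]<22)&(H[...,2]>180)).astype(np.uint8);k,l,s,c=cv2.connectedComponentsWithStats(m)
    print(n,[(s[i][:5]+[u0,v0,0,0,0],c[i]+[u0,v0]) for i in range(1,k) if s[i][4]>6])
    print(proj(d,[.4388,-.2540,.090]).round(1),proj(d,[.4388,-.2540,.096]).round(1),H[:,:,2].max())
d=snap('scene');cv2.imwrite('pics/c9.png',cv2.resize(cv2.cvtColor(d['pixels'],cv2.COLOR_RGB2BGR)[140:230,325:445],None,fx=6,fy=6,interpolation=cv2.INTER_CUBIC))
E
```

```text
time: 12.35
position: [0.4375, -0.2543, 0.0136]
tool_rot: [-3.142, 0.002, 0.0]
ft_force: [-0.4, -0.2, 0.1]
grip_width: 0.959
grip_force: 0.0
time: 13.18
position: [0.4627, -0.0594, 0.2191]
tool_rot: [3.14, -0.004, 0.002]
ft_force: [0.3, 0.3, -0.2]
grip_width: 0.996
grip_force: 0.0
top []
[405.4 259.8] [406.1 259.9] 112
scene [(array([355, 165,  45,  33, 727]), array([375.6258597 , 179.89270977])), (array([363, 192,   7,   8,  37]), array([366.05405405, 196.27027027])), (array([388, 195,   4,   3,   7]), array([389.71428571, 195.57142857]))]
[380.2 177. ] [380.5 175. ] 200
```

```bash
python3 -m crank '[[[5,-40,0,0,-1],[5,-40,0,0,-1],[5,-38,0,0,-1],[5,0,0,0,-1],[4,0,0,0,-1],[0,0,0,0,-1],[0,0,0,0,-1]]]'; python3 - <<'E'
from h import *
s=snap("scene");t=snap("top")
I=s['pixels'];g=I.min(2)
print(g[168:186,370:392])
for r in satedges(s,368,392,range(178,204,2),90): print(r)
b=[sil(s,.4388,-.254,.006,z) for z in(.018,.064)];print(b)
print(t['pixels'].min(2)[250:270,396:416])
for r in satedges(t,390,425,range(252,268,2),90): print(r)
E
```

```text
time: 13.92
position: [0.487, 0.0545, 0.2182]
tool_rot: [3.141, -0.007, -0.002]
ft_force: [-1.2, 0.1, -0.2]
grip_width: 1.001
grip_force: 0.0
[[177 177 177 177 176 176 176 175 175 173 169 168 166 159 150 145 141 132
  121 114 111 107]
 [177 177 177 177 177 176 177 177 177 176 175 175 175 172 169 168 165 158
  150 144 140 131]
 [177 177 177 176 177 176 177 177 177 176 176 176 176 176 176 175 175 173
  170 167 164 157]
 [177 177 177 177 177 177 177 177 177 177 176 176 177 177 177 177 177 176
  176 175 174 172]
 [177 177 177 177 177 177 177 177 177 177 176 177 176 177 177 177 176 177
  176 176 176 176]
 [177 177 177 177 177 178 178 179 179 178 178 178 177 177 177 176 177 177
  176 177 176 176]
 [177 177 177 177 177 178 183 186 185 182 181 182 181 179 177 177 177 177
  176 177 177 176]
 [178 178 177 177 177 180 188 194 191 185 186 189 187 182 179 177 177 177
  177 176 177 176]
 [178 177 178 177 177 179 188 196 192 185 187 194 195 189 182 178 177 177
  176 176 177 176]
 [178 177 178 177 174 170 174 183 184 181 184 192 194 188 180 176 177 177
  177 177 177 177]
 [177 178 177 176 169 153 14
[... 2605 characters left out ...]
 169 168]
 [132 123 113 105  99  95 101 107 123 138 152 163 167 168 169 169 167 169
  169 169]
 [157 155 150 143 140 138 137 141 145 156 163 167 169 167 169 169 171 170
  171 169]
 [166 166 164 163 161 162 162 162 164 165 166 168 168 168 169 169 168 168
  172 168]
 [170 169 169 169 168 169 168 168 169 168 169 168 169 168 167 168 169 168
  169 168]
 [169 169 170 169 170 170 168 169 169 169 168 169 168 168 169 167 167 169
  170 168]]
(252, None)
(254, np.float64(393.74), np.float64(402.86))
(256, np.float64(392.08), np.float64(400.68))
(258, np.float64(391.57), np.float64(399.31))
(260, np.float64(391.84), np.float64(399.14))
(262, np.float64(392.7), np.float64(399.96))
(264, None)
(266, None)
```

```bash
python3 - <<'E'
from h import *
s=snap("scene");t=snap("top")
print(tri(t,(404.9,259.05),s,(379.3,175.8)),onz(t,404.9,259.05,.09),onz(s,379.3,175.8,.09))
p=ctrl.get_state()['position'];print(p)
# block-top corner check: pocket original triangulated (.4385,-.2546)
print(tips(s))
for r in satedges(t,388,400,range(254,264,2),90): print(r)
print(onz(t,391.6,258.6,.03))
E
```

```text
(array([ 0.44084326, -0.25158784,  0.09387706]), np.float64(3.507767276806752e-05)) [ 0.44070849 -0.25276522  0.09      ] [ 0.44366535 -0.259138    0.09      ]
[0.48678605 0.05566072 0.21848608]
(array([0.48678605, 0.05566072, 0.21848608]), [(np.float64(321.0), np.int64(150), np.float64(0.2)), (np.float64(295.0), np.int64(195), np.float64(0.18400000000000002))])Traceback (most recent call last):
  File "<stdin>", line 7, in <module>
  File "h.py", line 59, in satedges
    o.append((v,round(u0+f(a-1,a),2),round(u0+f(b,b+1),2)))
                                              ~^^^^^^^
  File "h.py", line 58, in <lambda>
    f=lambda p,q:p+(th-x[p])/(x[q]-x[p])
                              ~^^^
IndexError: index 12 is out of bounds for axis 0 with size 12
```

```bash
python3 - <<'E'
from h import *
s=snap("scene");t=snap("top")
def rim(d,c,r,th):
    u,v=c;g=d['pixels'].min(2).astype(float)[v-r:v+r+1,u-r:u+r+1];w=np.clip(g-th,0,None)
    y,x=np.mgrid[-r:r+1,-r:r+1];return ((x*w).sum()/w.sum()+u).round(2),((y*w).sum()/w.sum()+v).round(2)
s0=dict(s);s0['pixels']=cv2.cvtColor(cv2.imread('pics/scene0.png'),cv2.COLOR_BGR2RGB)
t0=dict(t);t0['pixels']=cv2.cvtColor(cv2.imread('pics/top0.png'),cv2.COLOR_BGR2RGB)
for th in(180,184):
  a=rim(s0,(202,296),11,th);b=rim(s,(379,176),8,th);ta=rim(t0,(169,232),6,max(th-10,168));tb=rim(t,(405,259),6,max(th-6,174))
  print(th,a,b,ta,tb,tri(t,ta,s,a),tri(t,tb,s,b))
# shoulder/bottom: column profile through vial axis of saturation
H=cv2.cvtColor(s['pixels'],cv2.COLOR_RGB2HSV)[...,1]; print(H[174:206,378])
H0=cv2.cvtColor(s0['pixels'],cv2.COLOR_RGB2HSV)[...,1]; print(H0[290:340,205])
for z in(.06,.064,.07,.074): print('shoulder',z,[proj(s,[.4395,-.253,z]).round(1)], proj(s,[.5115,.3505,z]).round(1))
for z in(.022,.024):print([proj(s,[.4395+.017*np.cos(a),-.253+.017*np.sin(a),z]).round(1) for a in (2.2,)], [proj(s,[.4385+.0185*np.cos(2.2),-.2545+.0185*np.sin(2.2),z]).round(1)])
E
```

```text
180 (np.float64(200.48), np.float64(295.21)) (np.float64(379.56), np.float64(175.73)) (np.float64(168.0), np.float64(229.95)) (np.float64(406.79), np.float64(259.13)) (array([0.51487807, 0.35296128, 0.08663472]), np.float64(0.0015894152934969406)) (array([ 0.44124411, -0.25662348,  0.09196607]), np.float64(0.001056794870785554))
184 (np.float64(200.39), np.float64(295.23)) (np.float64(379.63), np.float64(175.86)) (np.float64(168.08), np.float64(229.46)) (np.float64(406.96), np.float64(259.06)) (array([0.51590626, 0.35274364, 0.08591295]), np.float64(0.002071285139146734)) (array([ 0.44133401, -0.25730905,  0.09126396]), np.float64(0.0009514932539958669))
[  7   7   6  11  23  60 142 188 198 215 223 215 216 214 214 218 220 227
 232 225 230 225 230 230 229 192 114  46   9   4   7   7]
[ 10  14  14   9   5   6   6  10  15  18  36 101 180 204 213 214 216 214
 214 214 217 218 218 219 219 219 223 229 231 229 228 231 236 233 233 238
 237 237 233 233 235 234 221 192 115  49  20  12   9   9]
shoulder 0.06 [array([378.6, 186.9])] [203.8 306.1]
shoulder 0.064 [array([378.8, 185.6])] [203.6 304.5]
shoulder 0.07 [array([379. , 183.6])] [203.2 302.1]
shoulder 0.074 [array([379.2, 182.3])] [203.  300.4]
[array([378.4, 202. ])] [array([379.1, 202.2])]
[array([378.5, 201.4])] [array([379.2, 201.5])]
```

The vial reads as seated: rim z about 0.090 after removing the bias seen at its first place. Its mouth is near (0.440,-0.2535). Next, the probe.

```bash
python3 -m crank '[[[4,-5,20,0,-1],[0,0,40,0,-1],[0,0,20,0,-1],[0,0,0,0,-1],[0,0,0,0,-1]]]'
python3 - <<'E'
from h import *
s=snap('scene');p=ctrl.get_state()['position'];print(p,tips(s))
t=snap('top');print(proj(t,[p[0],p[1],.114]),t['pixels'].min(2)[232:248:2,268:298:2])
print('dial pred',proj(t,[.491,.061,.114]),proj(s,[.491,.061,.114]))
E
```

```text
time: 14.63
position: [0.4903, 0.0618, 0.1383]
tool_rot: [-3.141, 0.002, 0.003]
ft_force: [0.0, -0.5, 1.1]
grip_width: 1.004
grip_force: 0.0
[0.4915635  0.06196951 0.13967732] (array([0.4915635 , 0.06196951, 0.13967732]), [(np.float64(316.5), np.int64(184), np.float64(0.1675)), (np.float64(291.5), np.int64(203), np.float64(0.167))])
[281.72153843 238.95378087] [[80 81 78 77 77 76 76 74 74 74 73 72 70 71 68]
 [74 75 73 74 74 72 70 73 71 71 69 68 69 69 66]
 [68 73 72 70 71 72 68 67 68 68 69 68 65 66 66]
 [66 68 71 68 69 68 66 66 65 67 66 64 64 65 61]
 [57 67 67 66 66 67 64 65 64 62 60 61 62 59 59]
 [51 65 68 65 64 62 64 61 59 60 57 61 58 60 57]
 [50 61 62 60 60 60 59 57 60 58 55 57 56 57 57]
 [48 55 57 56 57 58 55 57 58 59 62 65 72 79 82]]
dial pred [282.10796342 239.17834572] [301.02911607 214.33381487]
```

Aligned within a millimetre or so. Go down about 95 mm to a reading of about 0.044, then close fully before any lift.

```bash
python3 -m crank '[[[0,1,30,0,-1],[0,0,30,0,-1],[0,0,20,0,-1],[0,0,10,0,-1],[0,0,4,0,-1],[0,0,0,0,-1],[0,0,0,0,-1]]]'
python3 -c "
from h import *
print(tips(snap('scene')))"
```

```text
time: 15.32
position: [0.4924, 0.0611, 0.0462]
tool_rot: [3.142, -0.002, 0.004]
ft_force: [-0.4, 0.4, -0.0]
grip_width: 1.001
grip_force: 0.0
(array([0.49252997, 0.06114267, 0.0463476 ]), [(np.float64(314.5), np.int64(219), np.float64(0.0755)), (np.float64(291.5), np.int64(239), np.float64(0.0765))])
```

```bash
python3 -m crank '[[[0,0,3,0,0.2],[0,0,0,0,0.4],[0,0,0,0,0.6],[0,0,0,0,1],[0,0,0,0,1],[0,0,0,0,1],[0,0,0,0,1],[0,0,0,0,1],[0,0,0,0,1],[0,0,0,0,1]]]' 20
python3 -m crank '[[[0,0,0,0,1],[0,0,0,0,1],[0,0,0,0,1],[0,0,0,0,1]]]'
```

```text
time: 16.2
position: [0.4909, 0.0609, 0.0416]
tool_rot: [3.141, -0.002, -0.0]
ft_force: [-0.0, -0.6, -0.2]
grip_width: 0.321
grip_force: 0.0
time: 16.53
position: [0.491, 0.0609, 0.0416]
tool_rot: [3.141, -0.002, 0.0]
ft_force: [1.1, -0.1, 0.2]
grip_width: 0.25
grip_force: 20.0
```

Width 0.25 is 21.7 mm, so the pads are pinching the 22 mm collar and not the 20 mm grip. Open slightly, go 5 mm higher and grip again.

```bash
python3 -m crank '[[[0,0,0,0,0.2],[0,0,0,0,0.2],[0,0,0,0,0.2],[0,0,-5,0,0.2],[0,0,0,0,0.2],[0,0,0,0,1],[0,0,0,0,1],[0,0,0,0,1],[0,0,0,0,1],[0,0,0,0,1]]]' 20
python3 -m crank '[[[0,0,0,0,1],[0,0,0,0,1],[0,0,0,0,1]]]'
```

```text
time: 17.37
position: [0.4909, 0.0608, 0.0466]
tool_rot: [3.141, -0.002, -0.0]
ft_force: [0.3, -0.4, 1.3]
grip_width: 0.243
grip_force: 20.0
time: 17.62
position: [0.4909, 0.0608, 0.0466]
tool_rot: [3.141, -0.002, -0.0]
ft_force: [-0.2, -1.1, 1.0]
grip_width: 0.241
grip_force: 20.0
```

```bash
python3 -m crank '[[[0,0,0,0,0.2],[0,0,0,0,0.2],[0,0,-3,0,0.2],[0,0,0,0,0.2],[0,0,0,0,1],[0,0,0,0,1],[0,0,0,0,1],[0,0,0,0,1],[0,0,0,0,1],[0,0,0,0,1]]]' 20
python3 -m crank '[[[0,0,0,0,1],[0,0,0,0,1]]]'
```

```text
time: 18.45
position: [0.4909, 0.0609, 0.0496]
tool_rot: [3.141, -0.002, -0.0]
ft_force: [-0.1, -0.7, 0.3]
grip_width: 0.234
grip_force: 19.8
time: 18.62
position: [0.4909, 0.0609, 0.0496]
tool_rot: [3.141, -0.002, -0.0]
ft_force: [0.7, -0.3, -0.5]
grip_width: 0.228
grip_force: 19.8
```

Now 20 mm, a true grip. Draw the probe out.

```bash
python3 -m crank '[[[0,0,-10,0,1],[0,0,-20,0,1],[0,0,-20,0,1],[0,0,-20,0,1],[0,0,-30,0,1],[0,0,-30,0,1],[0,0,0,0,1],[0,0,0,0,1]]]' 25
python3 - <<'E'
from h import *
s=snap('scene');p=ctrl.get_state()['position'];print(p)
a=proj(s,p-[0,0,.0416]);b=proj(s,p+[0,0,.0184]);print('tip,collar pred',a,b)
g=s['pixels'].min(2).astype(int)
for v in range(int(b[1])-2,int(a[1])+8,2): print(v,g[v,int(a[0])-9:int(a[0])+10])
E
```

```text
time: 19.28
position: [0.4923, 0.0613, 0.182]
tool_rot: [3.141, -0.002, 0.007]
ft_force: [0.1, -0.3, -2.3]
grip_width: 0.233
grip_force: 24.7
[0.49110399 0.06103112 0.18027527]
tip,collar pred [301.17525991 204.59308541] [301.66070355 179.73551937]
177 [133 133 136 136 121  89  61  50  43  40  43  51  70 110 146 163 165 164
 161]
179 [163 166 169 168 159 142 125 111  98  94 101 114 129 146 163 171 173 174
 175]
181 [170 169 172 175 175 172 166 150 126 118 137 158 168 172 173 173 172 174
 175]
183 [169 169 171 174 175 175 171 157 131 123 144 164 172 173 173 173 175 176
 177]
185 [161 158 153 148 147 147 148 142 125 124 145 165 172 175 176 176 176 177
 174]
187 [121 101  83  68  63  67  79  95 108 124 150 169 175 176 176 176 173 165
 145]
189 [ 74  51  45  38  33  34  52  80 103 126 153 170 176 176 173 164 145 112
  73]
191 [ 60  32  29  26  26  29  50  80 104 127 154 170 173 165 145 113  76  44
  26]
193 [ 59  29  21  23  21  27  48  80 103 128 151 159 142 111  78  61  54  42
  27]
195 [ 42  22  21  23  23  29  50  83 103 118 131 128  92  45  27  28  29  25
  20]
197 [ 16  16  16  19  19  24  49  82 103 104 105 111  83  37  19  15  15  16
  16]
199 [ 14  14  15  16  19  21  47  82 103 104 105 112  85  40  21  18  16  17
  16]
201 [ 16  12  12  14  12  18  43  77  98 101 116 139 130 108  90  76  61  48
  38]
203 [ 16  13  11  12  13  14  27  52  69  81 121 160 171 170 165 159 152 145
 138]
205 [ 16  13  12  10  12  11  12  18  27  60 118 161 175 177 177 177 177 176
 175]
207 [ 16  12  10  10  12  11  11  14  20  57 118 161 175 177 177 178 177 177
 177]
209 [ 16  12  10  10  10   8  11  10  20  57 118 161 176 178 178 178 178 177
 178]
211 [ 14  11  13  11  12   8  10  12  22  61 120 162 176 178 178 178 178 178
 178]
```

The stem is seen hanging vertical at (301,204), as predicted. Carry it over the vial.

```bash
python3 -m crank '[[[-3,20,0,0,1],[-7,40,0,0,1],[-7,40,0,0,1],[-7,40,0,0,1],[-7,40,0,0,1],[-6,40,0,0,1],[-6,40,0,0,1],[-5,30,0,0,1],[-3,19,0,0,1],[0,0,0,0,1]]]'
python3 -m crank '[[[0,4,15,0,1],[0,0,10,0,1],[0,0,5,0,1],[0,0,0,0,1],[0,0,0,0,1]]]'
python3 - <<'E'
from h import *
s=snap('scene');p=ctrl.get_state()['position'];print(p)
a=proj(s,p-[0,0,.0416]);print('tip pred',a)
g=s['pixels'].min(2).astype(int)
print(list(range(370,392)))
for v in range(146,186,1): print(v,g[v,370:392])
E
```

```text
time: 20.17
position: [0.4365, -0.2529, 0.1776]
tool_rot: [-3.141, 0.014, 0.005]
ft_force: [-0.7, -1.0, -0.6]
grip_width: 0.229
grip_force: 24.7
time: 20.58
position: [0.4394, -0.2509, 0.1491]
tool_rot: [-3.141, -0.0, 0.002]
ft_force: [-0.7, -0.0, 0.1]
grip_width: 0.23
grip_force: 24.7
[ 0.43981221 -0.25125622  0.14974621]
tip pred [380.21410377 171.14859201]
[370, 371, 372, 373, 374, 375, 376, 377, 378, 379, 380, 381, 382, 383, 384, 385, 386, 387, 388, 389, 390, 391]
146 [124 125 124 124 122 121 118 107  83  52  27  17  17  15  16  28  60  92
 107 111 114 119]
147 [124 126 125 124 122 121 118 107  89  66  40  23  19  18  18  30  67 102
 119 123 123 123]
148 [125 125 125 124 123 122 120 116 108  90  63  44  34  33  31  40  72 105
 120 123 124 122]
149 [124 125 125 124 122 121 121 120 118 106  86  73  65  60  58  64  87 110
 121 124 123 122]
150 [125 125 123 122 122 122 122 122 120 114 103  95  89  86  84  91 106 118
 123 125 124 122]
151 [125 124 123 122 123 124 124 123 122 119 113 106 100  99 102 109 117 122
 124 125 125 124]
152 [124 124 124 124 124 125 126 125 123 122 118 110 103 
[... 2472 characters left out ...]
4 164 169 173 174
 174 173 174 174]
179 [174 174 174 170 158 131 100  95 106 115 121 122 121 127 149 167 173 174
 174 174 174 174]
180 [173 173 171 163 141 106  66  47  50  57  61  62  64  95 139 164 173 174
 175 174 174 174]
181 [173 172 166 148 116  76  43  31  29  26  27  26  35  77 127 158 170 174
 174 174 174 174]
182 [173 170 157 129  86  44  24  27  26  22  19  17  24  58 107 147 167 172
 173 174 173 173]
183 [173 167 149 111  62  25  18  19  19  17  18  14  17  39  89 135 161 171
 173 173 173 173]
184 [173 167 144 100  49  20  14  15  16  17  17  15  14  32  78 127 158 170
 173 173 173 173]
185 [174 167 144  97  45  18  14  15  16  19  17  16  13  31  78 127 158 170
 173 174 174 174]
```

The tip is at (380.3,171), right where the calibration predicts, and the mouth's hole is at (379.4,176). Shift about 1 mm and go in gently.

```bash
python3 -m crank '[[[1,2,6,0,1],[0,0,5,0,1],[0,0,4,0,1],[0,0,3,0,1],[0,0,0,0,1],[0,0,0,0,1]]]'
python3 -m crank '[[[0,0,2,0,1],[0,0,2,0,1],[0,0,2,0,1],[0,0,0,0,1],[0,0,0,0,1]]]'
```

```text
time: 21.13
position: [0.4404, -0.2539, 0.1314]
tool_rot: [-3.141, 0.002, 0.001]
ft_force: [-0.6, 0.0, -0.5]
grip_width: 0.229
grip_force: 24.7
time: 21.55
position: [0.4405, -0.2539, 0.1255]
tool_rot: [-3.142, 0.002, 0.0]
ft_force: [0.2, 0.3, -0.1]
grip_width: 0.229
grip_force: 24.7
```

```bash
python3 -m crank '[[[0,0,3,0,1],[0,0,3,0,1],[0,0,3,0,1],[0,0,3,0,1],[0,0,0,0,1],[0,0,0,0,1]]]'
python3 - <<'E'
from h import *
s=snap('scene');g=s['pixels'].min(2).astype(int)
p=ctrl.get_state()['position'];print('tip pred',proj(s,p-[0,0,.0416]),p)
for v in range(160,182,1): print(v,g[v,370:392])
E
```

```text
time: 22.05
position: [0.4403, -0.2538, 0.1133]
tool_rot: [-3.141, 0.002, 0.001]
ft_force: [-0.5, -0.4, -0.7]
grip_width: 0.23
grip_force: 24.7
tip pred [378.86812363 182.7375573 ] [ 0.44052245 -0.25394499  0.11356885]
160 [118 121 122 122 121 116 103  84  61  42  30  24  24  26  40  70 102 118
 122 123 123 123]
161 [108 112 114 116 116 115 111 100  83  66  54  47  46  51  62  84 107 119
 123 123 122 122]
162 [100 103 104 105 108 110 110 107  97  87  80  77  77  81  88 100 113 120
 122 123 123 121]
163 [110 106 103 101 102 103 104 102 100  99  98  98 100 103 106 112 117 120
 121 122 122 122]
164 [137 130 121 115 112 109 104 101 100 102 105 106 108 107 107 110 115 117
 118 120 121 122]
165 [161 156 149 144 140 133 123 115 113 111 111 108 106 102 102 104 107 110
 112 115 118 119]
166 [172 169 167 165 163 158 150 144 140 134 124 114 113 107 102 100 101 102
 104 106 109 111]
167 [174 174 173 173 172 170 167 165 162 153 135 125 129 129 121 114 111 106
 102 100 100 101]
168 [174 174 174 174 174 174 173 173 169 157 138 134 146 152 147 142 139 130
 119 112 109 104]
169 [174 174 174 174 174 1
[... 508 characters left out ...]
4 175 174 174 174
 174 174 174 173]
175 [175 175 174 174 175 178 185 189 179 155 148 166 179 179 175 175 174 174
 174 174 174 174]
176 [175 175 175 174 174 176 185 192 183 163 160 179 189 186 179 175 174 174
 174 174 174 174]
177 [175 175 175 174 171 167 173 183 181 172 172 184 190 185 177 174 174 174
 174 174 174 174]
178 [175 175 174 174 166 151 144 153 161 161 162 168 169 165 164 169 174 174
 174 174 174 174]
179 [174 174 174 170 158 131 104 102 112 117 121 122 120 127 149 167 173 174
 174 174 174 174]
180 [174 174 172 163 142 107  67  50  53  58  61  62  65  96 139 165 173 174
 174 175 174 174]
181 [173 173 166 148 116  75  43  31  29  28  26  26  37  78 126 158 170 174
 174 174 174 174]
```

The stem now vanishes into the ring at (380,176), with white rim visible in front of it and no force. Continue down.

```bash
python3 -m crank '[[[0,0,4,0,1],[0,0,4,0,1],[0,0,4,0,1],[0,0,4,0,1],[0,0,4,0,1],[0,0,4,0,1],[0,0,4,0,1],[0,0,4,0,1],[0,0,0,0,1],[0,0,0,0,1]]]'
python3 -m crank '[[[0,0,2,0,1],[0,0,2,0,1],[0,0,2,0,1],[0,0,0,0,1],[0,0,0,0,1]]]'
```

```text
time: 22.93
position: [0.4401, -0.2538, 0.081]
tool_rot: [-3.141, 0.002, 0.001]
ft_force: [-0.5, -0.2, -1.4]
grip_width: 0.232
grip_force: 24.8
time: 23.35
position: [0.4405, -0.254, 0.0755]
tool_rot: [3.142, -0.002, -0.0]
ft_force: [0.3, -1.0, 0.8]
grip_width: 0.232
grip_force: 24.8
```

```bash
python3 -m crank '[[[0,0,1.5,0,1],[0,0,1.5,0,1],[0,0,0,0,1]]]'
python3 -m crank '[[[0,0,1,0,1],[0,0,1,0,1],[0,0,0,0,1]]]'
```

```text
time: 23.6
position: [0.4405, -0.254, 0.0725]
tool_rot: [3.142, -0.002, -0.0]
ft_force: [-0.6, 0.3, 1.8]
grip_width: 0.231
grip_force: 24.8
time: 23.85
position: [0.4413, -0.2542, 0.0715]
tool_rot: [3.141, -0.002, 0.002]
ft_force: [-0.6, 0.7, 6.4]
grip_width: 0.233
grip_force: 25.0
```

```bash
python3 -m crank '[[[0,0,1,0,1],[0,0,1,0,1],[0,0,0,0,1]]]'
python3 -m crank '[[[0,0,1,0,1],[0,0,0,0,1]]]'
```

```text
time: 24.1
position: [0.4428, -0.2548, 0.0714]
tool_rot: [3.139, -0.002, 0.006]
ft_force: [-2.7, 1.1, 14.8]
grip_width: 0.226
grip_force: 25.6
time: 24.27
position: [0.4434, -0.255, 0.0713]
tool_rot: [3.138, -0.002, 0.008]
ft_force: [-1.7, 2.5, 18.8]
grip_width: 0.23
grip_force: 25.9
```

The collar is hard on the mouth. Take the load off, release and withdraw straight up.

```bash
python3 -m crank '[[[0,0,-3,0,1],[0,0,0,0,0.4],[0,0,0,0,0.2],[0,0,0,0,0],[0,0,0,0,-0.3],[0,0,0,0,-0.6],[0,0,0,0,-1],[0,0,0,0,-1],[0,0,0,0,-1],[0,0,0,0,-1]]]'
python3 -m crank '[[[0,0,-15,0,-1],[0,0,-30,0,-1],[0,0,-40,0,-1],[0,0,-40,0,-1],[0,-40,0,0,-1],[5,-40,0,0,-1],[5,-40,0,0,-1],[5,-40,0,0,-1],[5,-40,0,0,-1],[5,-40,0,0,-1]]]'
python3 -m crank '[[[5,-40,0,0,-1],[5,-40,0,0,-1],[5,-40,0,0,-1],[0,-40,0,0,-1],[0,0,0,0,-1],[0,0,0,0,-1]]]'
python3 - <<'E'
from h import *
s=snap('scene');t=snap('top');c=np.array([.4405,-.254])
for n,z in(('base',.03),('mouth/collar',.090),('grip top',.132),('dial top',.136)): print(n,proj(s,[*c,z]).round(1),proj(t,[*c,z]).round(1))
g=s['pixels'].min(2).astype(int)
print(list(range(370,392)))
for v in range(152,184): print(v,g[v,370:392])
print(t['pixels'].min(2)[250:270,398:422])
E
```

```text
time: 25.1
position: [0.4405, -0.254, 0.0706]
tool_rot: [3.142, -0.002, -0.0]
ft_force: [-0.1, 0.2, 0.3]
grip_width: 0.821
grip_force: 0.0
time: 25.93
position: [0.4657, -0.0122, 0.1959]
tool_rot: [3.141, -0.002, 0.001]
ft_force: [1.0, -0.1, 1.3]
grip_width: 1.001
grip_force: 0.0
time: 26.43
position: [0.4804, 0.149, 0.1958]
tool_rot: [-3.141, -0.008, -0.0]
ft_force: [0.2, -1.1, 0.4]
grip_width: 0.995
grip_force: 0.0
base [377.2 196.2] [398.6 258.5]
mouth/collar [379.6 176.8] [405.4 259.1]
grip top [381.4 162.6] [410.6 259.6]
dial top [381.6 161.2] [411.1 259.7]
[370, 371, 372, 373, 374, 375, 376, 377, 378, 379, 380, 381, 382, 383, 384, 385, 386, 387, 388, 389, 390, 391]
152 [129 129 128 128 128 129 129 128 128 128 128 128 127 125 124 126 127 128
 129 130 129 128]
153 [127 128 128 128 129 130 129 129 128 127 127 127 127 125 125 126 127 127
 128 129 129 128]
154 [127 127 128 127 129 129 128 127 126 125 125 126 126 126 125 126 128 128
 127 127 128 128]
155 [126 126 126 127 127 128 128 127 125 124 124 125 126 126 126 127 128 128
 127 127 127 128]
156 [125 125 126 127 127 127 127 127 126
[... 3940 characters left out ...]
38  56  81 102 109 110 117 129 143 153 161 166 168 167 164 164 166
  164 166 165 164 165 165]
 [ 66  62  56  68  82  96 106 123 139 148 155 161 164 166 166 166 167 166
  166 166 166 166 165 166]
 [114 104  99  97  98 103 114 133 150 157 159 162 165 167 167 167 170 166
  166 166 165 165 166 166]
 [149 145 142 139 137 140 144 155 164 165 166 168 168 169 169 171 170 168
  166 165 165 164 164 165]
 [164 164 163 161 161 162 163 165 168 168 169 169 168 169 168 170 169 168
  168 165 167 166 166 166]
 [167 168 168 168 167 169 167 169 168 167 168 168 166 167 167 170 170 168
  167 165 165 165 164 164]
 [169 168 169 170 169 169 168 170 169 168 168 168 168 168 168 169 169 169
  165 165 165 165 166 166]]
```

The probe stands upright: dial at (381,160.5) against a predicted (381.6,161.2), with the grey collar directly on the amber neck. The robot is clear, so I'm handing in.

```bash
python3 -c "
from bench import job
print(job.close_job())"
```

```text
the job is handed in; nothing more can be done
None
```

The job is handed in: the open vial stands in the pocket of the aluminium stand with the probe upright in it, collar on the mouth. The arm is clear and nothing else was moved, at about 26 s of the 64 s allowed.

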